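# Log and open the safety-capped cleaner jug

### The arm

A 6-joint arm with a two-finger parallel gripper is mounted at the origin on the work surface. World frame = base frame: x ahead of the robot, y to its left, z up, the work surface at z = 0. Lengths are in m, angles in rad, forces in N, time in s.
With the tool pointing down it reaches from about 0.3 to 0.775 m from the base axis. Payload 14.6 kg.
Tool frame: the origin (TCP) lies on the mounting face of the last link; the fingertips stand 199 mm ahead of it and the grasp point (between the pads) lies 180 mm ahead of it; z points along the fingers, y is the line along which they close (so a half turn about z gives the same grasp; the last joint's range is limited). The gripper opens to 94 mm and grips with 3 to 60 N. Pads are 16 mm wide; open, the fingers measure 119 mm over their backs; the gripper's body (75 mm by 177 mm) begins 78 mm behind the grasp point.
Start: joints at [-1.197, 0.3, 1.521, -0, 1.321, -0.067], TCP at [0.235, -0.497, 0.405] pointing down, gripper open.
Joint ranges: [-3.03, 3.03], [-0.79, 2.21], [0.23, 2.52], [-1.04, 4.18], [0, 3.07], [-2.55, 2.55]. Speed limits (rad/s): [2.22, 2.22, 2.57, 3.14, 3.14, 3.14].

### API

Orientations are given as [roll, pitch, yaw] about the fixed x, y, z axes, in that order (R = Rz(yaw) Ry(pitch) Rx(roll)).
In Python, from station import telemetry, cams, workorder, finder gives the robot as it stands.
- The arm moves only by the tool jog_arm, never from a script. Its argument "rows" is a list of rows, each an object with "gripper": the finger opening in m, from 0 to 0.094; "slide": the shift along the tool's x, y, z in m, a list of three; "spin": the turn about the tool's z in rad. In form: [{"gripper": gripper, "slide": [tx, ty, tz], "spin": spin}, ...]. A call has 1 to 8 rows; each row is the pose to reach, as a shift and turn from the pose commanded when the call began, along the tool's axes at that moment; what a row does not reach only later rows make up. A row lasts 1/10 s, in which the tool goes at most 50 mm and 8.59 degrees, less where a joint would pass 70% of its speed; a pose out of reach is approached as far as the arm can. A call with a gripper value outside its range is refused whole. The fingers move at their own pace and stop on an object; "squeeze" is the grip in N (left out, the last holds). Time passes only in rows, so rows that repeat a pose let the fingers close. It gives the time, the measured TCP pose, the force, the opening and the grip force at its end, in the units of the state.
- telemetry.get_obs(): the state, without advancing time (a new reading comes with each control period).
- cams.camera(name): name is "scene" or "top" or "wrist"; returns (picture, depth): 480x640x3 uint8, red, green, blue; 480x640 float32, m along the optical axis (not along the pixel's ray), 0 where there is no reading.
- cams.camera_info(name): a dict with "camera_matrix" (3x3 intrinsics, pixels), "R" (3x3) and "t" (3): a world point X has camera coordinates R X + t; the wrist camera has in their place "tool_from_camera" (4x4, takes a point from camera to tool coordinates, whose origin is the TCP and whose axes are the flange's). Camera axes: x right, y down, z forward; pixel columns grow to the right and rows downward; lengths in m; the calibration is good to about 2 mm. A picture is of the moment at which its call begins: read the wrist's pose just before it. camera_info takes no time and is no camera call.
- workorder.hand_in(): hands the job in; it is judged then, once.
Trained networks look in the newest picture that a camera, given by its name, has taken for a name from the list of things; names that differ only in an ending like _2 or _b are one class to them, and where a whole thing is asked for, a point or a joint stands for the part that bears it (a point fixed in the world has none). Each returns a list of dicts, best first, with "confidence" (0 to 1); they miss things now and then, are a little off and sometimes report something else, mostly with a low value. They report only what shows in the picture. A call takes as long as a camera call.
- finder.find_in(target, camera): "point" ([x, y, z] in m, in world coordinates, good to about 4 mm: the middle of the surface that is visible of it).
- finder.masks_of(target, camera): "region" (480x640 bool, what is visible of it).
The state is a dict: "time_s": time; "qpos": joint angles; "joint_vel": joint speeds; "tau": joint torques, N m; "ee_pos": TCP position; "eef_rot": TCP orientation; "force": force on the tool from outside, world axes, zero at the start; "moment": the same for the moment, N m; "grip_width": finger opening in m; "grip_force": force on a finger pad.
Only numpy, scipy, OpenCV 4.12 (cv2) and the standard library are available. Lean on these libraries where they do the work, as an engineer would, in place of code of your own. Each camera call takes 0.05 s, during which the arm holds its last target. There are 200 camera calls.

### The job

Log a use of the chain cleaner on the bench tally counter: swing its sprung lever all the way to its stop and let it spring back. Then open the clamped blue jug: press its red push-and-turn safety cap down, twist it anticlockwise until it is free, lift it off and finish while still holding it in the gripper, upright and still, straight above the jug's mouth and about 8 cm higher than it sat. Leave the mallet, ratchet handle, horn and spark plug gapper where they lie.

Things in the scene. Friction and masses are not known exactly. Their poses are not given: they have to be found in the camera images.
- tally: Tally counter fixed to the bench: aluminium housing 75 x 60 mm, top 40 mm above the bench, on a 100 x 80 mm foot plate. Origin: centre of its underside on the bench, z up; its counting window faces its own -x.
- pivot (a point): The vertical pivot axis of the counter's lever, fixed on the housing top, 43 mm above the bench.
- advance (a joint): Angle (rad) of the counter's sprung lever about the vertical pivot: 0 at rest, grows anticlockwise seen from above to a hard stop at 0.90. Arm 48 mm long, 43 to 50 mm above the bench, pointing to the counter's -x side (154 degrees anticlockwise from its +x at rest, 206 at the stop). The spring takes about 2 N at the peg at first, 4 N at the stop, and swings it back when let go.
- peg_top (a point): Centre of the top of the upright orange peg at the lever's free end, 82 mm above the bench. The peg is 12 mm in diameter and stands free for 32 mm above the lever arm. It moves with the lever.
- jug: Blue round jug, 84 mm diameter, fixed to the bench on a 130 mm square, 18 mm high block. Origin: on the bench under its axis, z up. Neck top 156 mm, shoulder 128 mm high. A sprung ring in the mouth pushes the cap up (4 N at first, 10 N at the bottom, 6.5 mm down). From the closed cap's yaw: teeth block to 0.75 rad; it lifts off from 1.0 rad to the hard stop at 1.4 (aim at 1.2).
- cap: Red ribbed round safety cap, 50 mm outside diameter, 28.5 mm tall, 40 g, white line on top along its +x. Origin: centre of its lower rim, z up; closed, 138 mm above the bench (top 166.5 mm), its x along the jug's x. It can be gripped across its diameter at any yaw. Push it down 4 mm or more and, while down, turn it anticlockwise seen from above (see jug).
- mallet: Bystander, loose: black hard silicone mallet, head 56 mm across and 85 mm long, wooden handle reaching 240 mm along its -x. Origin: on the bench below the head's centre.
- ratchet: Bystander, loose: steel ratchet handle, 205 mm long along its x, up to 34 mm wide and 31 mm tall, black grip to -x. Origin: on the bench near its middle.
- horn: Bystander, loose: chrome horn housing, 88 mm across, 42 mm tall, with a mounting tab reaching 85 mm along its +x. Origin: centre of its underside.
- gapper: Bystander, loose: flat steel spark plug gapper, about 110 mm long along its x, 26 mm wide, 8 mm thick. Origin: its underside near the middle.

How it is judged:
On the way, in this order (a step that is already met when the one before it is completed fails the run):
1. the counter's lever is swung to its stop (value of joint advance above 0.82 rad), for 0.05 s.
2. the lever is let go and springs back (value of joint advance below 0.1 rad), for 0.1 s.
3. the cap is pressed down against its spring (z of cap in the frame of jug below 0.1355 m), for 0.05 s.
4. the cap is twisted free while still on the neck (angle between the x axis of cap and the x axis of jug, either way round above 0.85 rad and z of cap in the frame of jug below 0.146 m and horizontal distance between cap and jug below 0.006 m), for 0.05 s.
At the end, for the whole second after the job is handed in: The cap is held still and upright (within 14 degrees) in the fingers, clear of the jug, 40 to 130 mm above its closed position and within 25 mm of the jug's axis; the counter's lever is back at rest (z of cap in the frame of jug between 0.178 and 0.268 m and horizontal distance between cap and jug below 0.025 m and angle between cap's own z axis and vertical below 0.25 rad and contact force between cap and the fingers above 1 N and contact force between cap and jug below 0.05 N and linear speed of cap below 0.03 m/s and value of joint advance below 0.1 rad); the arm keeps its last pose, push and grip.
It fails at once if a bystander is pushed more than 30 mm (distance of any of mallet, ratchet, horn, gapper from where it was at the start of the episode above 0.03 m).
It also fails if it takes over 64 s, if anything falls off the work surface, if the arm or the gripper's body presses on something with over 40 N, if the wrist force passes 120 N, or if a joint passes its speed limit or range.

## Working session

There is one attempt and no reset: what is moved stays moved. The work goes in short steps, Python scripts to look and compute and a tool call to move; the robot and the scene stay as the last step left them, time stands still between calls to the robot, and variables do not carry over. Pictures are saved under pics/ and viewed, at most 10 in all, crops included, and the job is handed in when it is done.

Besides the shell and the picture viewer there is one more tool, called after "Call:" as name([rows], argument=value, ...), one row to a line, values as JSON. jog_arm: Moves the arm, as the interface text tells. Its arguments: {"type":"object","properties":{"rows":{"type":"array","items":{"type":"object","properties":{"gripper":{"type":"number"},"slide":{"type":"array","items":{"type":"number"}},"spin":{"type":"number"}}}},"squeeze":{"type":"number"}},"required":["rows"]}

```bash
mkdir -p pics; cat > h.py <<'E'
import numpy as np,cv2
from station import telemetry,cams,workorder,finder
from scipy.spatial.transform import Rotation as Ro
def ext(n,o=None):
    i=cams.camera_info(n);K=np.array(i["camera_matrix"])
    if n!="wrist": R=np.array(i["R"]);t=np.array(i["t"]);return K,R.T,-R.T@t
    T=np.eye(4);T[:3,:3]=Ro.from_euler('xyz',o["eef_rot"]).as_matrix();T[:3,3]=o["ee_pos"]
    M=T@np.array(i["tool_from_camera"]);return K,M[:3,:3],M[:3,3]
def cloud(n,d,o=None):
    K,R,c=ext(n,o);v,u=np.mgrid[:480,:640]
    p=np.stack([(u-K[0,2])/K[0,0]*d,(v-K[1,2])/K[1,1]*d,d],-1)
    return p@R.T+c
E
python3 - <<'E'
from h import *
o=telemetry.get_obs();print(o)
for n in ["top","scene"]:
    p,d=cams.camera(n);cv2.imwrite(f"pics/{n}0.png",p[...,::-1]);np.savez(f"{n}0.npz",p=p,d=d)
    print(n,ext(n)[2])
    for t in ["tally","peg_top","pivot","jug","cap","mallet","ratchet","horn","gapper"]:
        print(t,[(np.round(r["point"],3),round(r["confidence"],2)) for r in finder.find_in(t,n)[:2]])
E
```

```text
{'time_s': 0.0, 'qpos': array([-1.19659495e+00,  3.00461740e-01,  1.52158170e+00, -2.26056466e-05,
        1.32067864e+00, -6.65742726e-02]), 'joint_vel': array([-1.61733330e-03,  1.61750197e-03, -4.25688227e-04,  6.65590641e-05,
       -9.64106843e-04,  3.88955356e-04]), 'tau': array([ 3.08257586e-04, -5.31805909e+01, -3.52738810e+01,  7.08509772e-02,
        2.44472595e-02, -9.66712423e-05]), 'ee_pos': array([ 0.2346492 , -0.49739653,  0.40409107]), 'eef_rot': array([-3.14046427e+00, -5.32878515e-05,  4.40781226e-01]), 'force': array([-0.62187388,  0.09009218, -0.51917229]), 'moment': array([-0.04718427, -0.02810483, -0.04108884]), 'grip_force': 0.0, 'grip_width': 0.09407645437011784}
top [ 0.38869312 -0.01707319  1.20421248]
tally [(array([ 0.555, -0.196,  0.038]), 0.64), (array([ 0.529, -0.379,  0.007]), 0.38)]
peg_top [(array([ 0.557, -0.194,  0.05 ]), 0.66), (array([0.536, 0.192, 0.17 ]), 0.19)]
pivot [(array([ 0.556, -0.198,  0.035]), 0.69)]
jug [(array([0.522, 0.176, 0.018]), 0.77)]
cap [(array([0.536, 0.191, 0.169]), 0.74)]
mallet [(array([0.748, 0.027, 0.04 ]), 0.6)]
ratchet [(array([0.48 , 0.005, 0.018]), 0.95)]
horn [(array([0.435, 0.394, 0.028]), 0.93)]
gapper [(array([ 0.531, -0.378,  0.007]), 0.55), (array([0.434, 0.394, 0.03 ]), 0.32)]
scene [ 1.05089997 -0.89651933  0.83120505]
tally [(array([ 0.573, -0.216,  0.031]), 0.97), (array([ 0.546, -0.188,  0.045]), 0.69)]
peg_top [(array([ 0.547, -0.188,  0.048]), 0.55)]
pivot [(array([ 0.57 , -0.216,  0.034]), 0.64)]
jug [(array([0.552, 0.16 , 0.039]), 0.63)]
cap [(array([0.544, 0.176, 0.166]), 0.65)]
mallet [(array([0.757, 0.018, 0.027]), 0.69)]
ratchet [(array([0.493, 0.003, 0.015]), 0.81), (array([0.54 , 0.178, 0.164]), 0.69)]
horn [(array([0.415, 0.382, 0.023]), 0.43)]
gapper [(array([ 0.527, -0.386,  0.01 ]), 0.55), (array([ 0.572, -0.214,  0.036]), 0.2)]
```

View pics/top0.png

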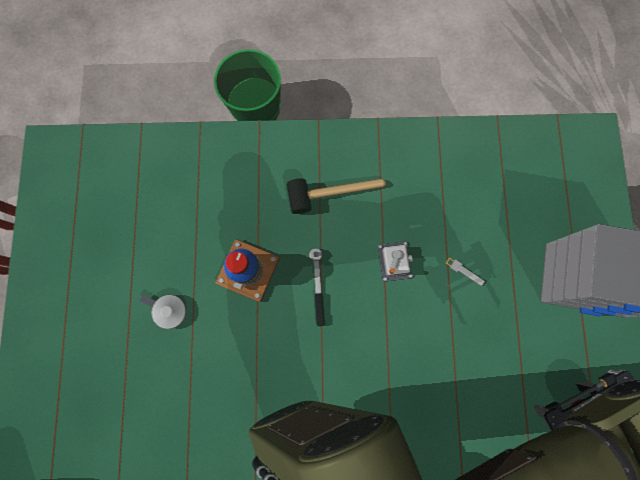

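View pics/scene0.png

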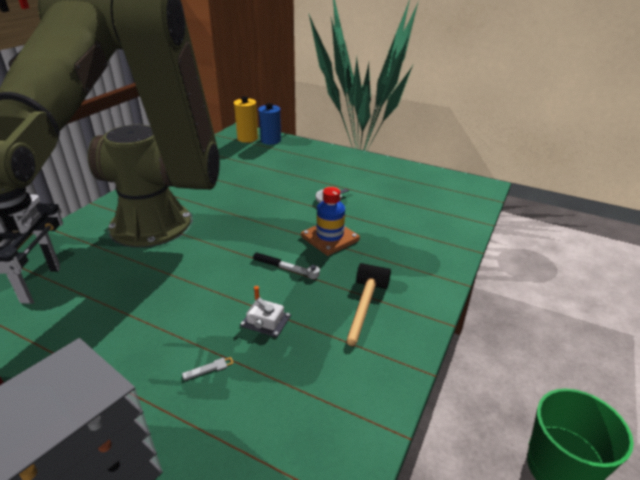

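The top view shows the tally at (397,261) with its peg near (393,271), and the jug with its cap at (236,262). In the scene view the peg is at (257,292) and the cap at (332,194). Next I'll measure both of these precisely.

```bash
python3 - <<'E'
from h import *
from scipy.optimize import least_squares
def ray(n,uv):
    K,R,c=ext(n);return c,R@np.linalg.solve(K,[uv[0],uv[1],1])
def tri(a,b):
    c1,d1=ray("top",a);c2,d2=ray("scene",b)
    s=np.linalg.lstsq(np.stack([d1,-d2],1),c2-c1,rcond=None)[0]
    p,q=c1+s[0]*d1,c2+s[1]*d2;return (p+q)/2,np.linalg.norm(p-q)
box={"top":{"peg":(380,240,415,285),"cap":(210,230,280,300)},"scene":{"peg":(240,280,270,305),"cap":(310,180,350,215)}}
px={}
for n in box:
    z=np.load(n+"0.npz");P=cloud(n,z["d"]);h=cv2.cvtColor(z["p"],cv2.COLOR_RGB2HSV)
    for k,(a,b,c,d) in box[n].items():
        H=h[b:d,a:c]; lo,hi=((6,16) if k=="peg" else (0,5))
        m=(H[...,1]>150)&(H[...,2]>90)&(((H[...,0]>=lo)&(H[...,0]<=hi))|((k=="cap")&(H[...,0]>174)))
        v,u=np.nonzero(m);v+=b;u+=a;Q=P[v,u]
        print(n,k,len(v),"px",u.mean(),v.mean(),u.min(),u.max(),v.min(),v.max(),"med",np.median(Q,0),"zmax",Q[:,2].max())
        if k=="cap":
            s=Q[abs(Q[:,2]-.1665)<.006];print(" top centre",(s.max(0)+s.min(0))/2,s.mean(0),len(s))
z=np.load("top0.npz");P=cloud("top",z["d"])
# housing top & block rect
for nm,(a,b,c,d),(lo,hi) in [("housing",(370,232,425,290),(.034,.043)),("foot",(370,232,425,290),(.003,.03)),("block",(205,230,285,310),(.012,.024))]:
    Q=P[b:d,a:c].reshape(-1,3);Q=Q[(Q[:,2]>lo)&(Q[:,2]<hi)]
    r=cv2.minAreaRect((Q[:,:2]*1000).astype(np.float32));print(nm,len(Q),r)
A=cv2.resize(z["p"][225:315,365:430],None,fx=6,fy=6,interpolation=2);B=cv2.resize(z["p"][225:315,205:270],None,fx=6,fy=6,interpolation=2)
cv2.imwrite("pics/c1.png",np.hstack([A,B])[...,::-1])
E
```

```text
top peg 17 px 391.94117647058823 270.4117647058824 390 394 269 272 med [ 0.5246395  -0.17939788  0.07970493] zmax 0.08376194726128472
top cap 324 px 235.9814814814815 262.2932098765432 226 246 252 272 med [0.53835352 0.19575145 0.16690567] zmax 1.2042124797652742
 top centre [0.53881073 0.19476177 0.16715797] [0.53811116 0.19488231 0.16692234] 321
scene peg 46 px 256.2173913043478 291.5652173913044 254 258 286 298 med [ 0.52619559 -0.18633049  0.0709177 ] zmax 0.08412752689589797
scene cap 187 px 331.01069518716577 193.98930481283423 324 339 187 202 med [0.54389063 0.18058945 0.16374627] zmax 0.8312050512064504
 top centre [0.53879423 0.19336618 0.16478401] [0.54040907 0.19024562 0.16493658] 124
housing 466 ((558.3643798828125, -202.82733154296875), (74.55059051513672, 69.37128448486328), 4.701061725616455)
foot 637 ((560.3858642578125, -204.54299926757812), (146.72059631347656, 154.53277587890625), 89.00031280517578)
block 1215 ((539.53515625, 194.21270751953125), (130.06631469726562, 129.90203857421875), 66.87417602539062)
```

View pics/c1.png

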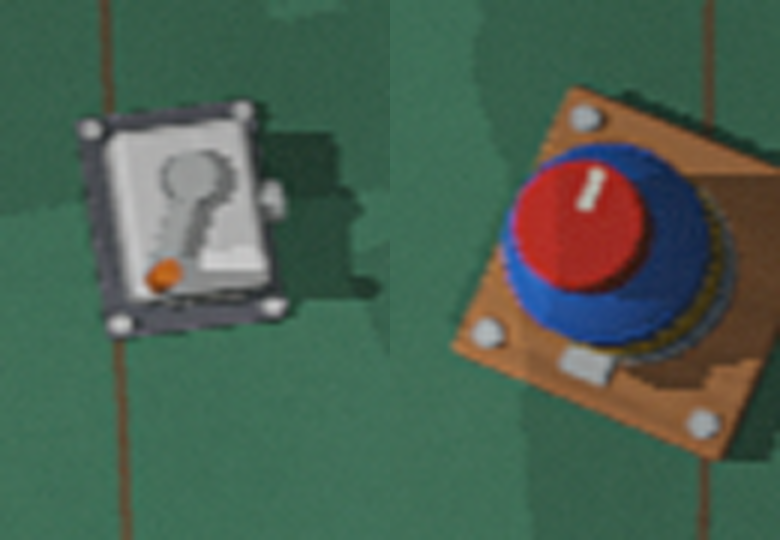

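The crop shows the tally turned about +8° from world, with its peg at crop (163,272) and knob at (195,178). The cap is at (580,225). First move: close the fingers and go to the peg's +y side.

Call:
jog_arm([
  {"gripper":0,"slide":[0.4045,-0.1933,0.03],"spin":0.3},
  {"gripper":0,"slide":[0.4045,-0.1933,0.03],"spin":0.3},
  {"gripper":0,"slide":[0.4045,-0.1933,0.03],"spin":0.3},
  {"gripper":0,"slide":[0.4045,-0.1933,0.03],"spin":0.3},
  {"gripper":0,"slide":[0.4045,-0.1933,0.03],"spin":0.3},
  {"gripper":0,"slide":[0.4045,-0.1933,0.03],"spin":0.3},
  {"gripper":0,"slide":[0.4045,-0.1933,0.03],"spin":0.3},
  {"gripper":0,"slide":[0.4045,-0.1933,0.03],"spin":0.3},
], squeeze=20)

```text
time_s: 1.8
ee_pos: [0.4838, -0.1913, 0.3785]
eef_rot: [3.141, -0.0, 0.141]
force: [0.0, -0.1, -0.1]
grip_width: 0.0331
grip_force: 0.0
```

Call:
jog_arm([
  {"gripper":0,"slide":[0,0,0],"spin":0},
  {"gripper":0,"slide":[0,0,0],"spin":0},
  {"gripper":0,"slide":[0,0,0],"spin":0},
])

```text
time_s: 2.1
ee_pos: [0.4824, -0.1939, 0.3784]
eef_rot: [3.141, 0.0, 0.14]
force: [0.1, -0.4, 0.1]
grip_width: 0.0096
grip_force: 0.0
```

Call:
jog_arm([
  {"gripper":0,"slide":[0.0414,-0.0385,0.03],"spin":0},
  {"gripper":0,"slide":[0.0414,-0.0385,0.068],"spin":0},
  {"gripper":0,"slide":[0.0414,-0.0385,0.068],"spin":0},
  {"gripper":0,"slide":[0.0414,-0.0385,0.068],"spin":0},
  {"gripper":0,"slide":[0.0414,-0.0385,0.068],"spin":0},
])

```text
time_s: 2.6
ee_pos: [0.5182, -0.1506, 0.3125]
eef_rot: [3.14, -0.002, 0.139]
force: [-0.3, 0.4, 1.1]
grip_width: 0.0003
grip_force: 0.0
```

```bash
python3 - <<'E'
from h import *
o=telemetry.get_obs();p,d=cams.camera("wrist");P=cloud("wrist",d,o)
h=cv2.cvtColor(p,cv2.COLOR_RGB2HSV);m=(h[...,1]>150)&(h[...,2]>90)&(h[...,0]>=6)&(h[...,0]<=16)&(P[...,2]>.04)&(P[...,2]<.1)
print(o["ee_pos"],o["eef_rot"]);Q=P[m];print(len(Q));t=Q[Q[:,2]>.079];print((t.max(0)+t.min(0))/2,t.mean(0),len(t),(Q.max(0)+Q.min(0))/2)
cv2.imwrite("pics/w1.png",p[...,::-1])
E
```

```text
[ 0.51821859 -0.15061832  0.31253791] [ 3.14026377e+00 -2.33333949e-03  1.39144100e-01]
307
[ 0.52459547 -0.18224851  0.08136482] [ 0.52593935 -0.18339719  0.08143896] 152 [ 0.52460835 -0.18224851  0.06592668]
```

View pics/w1.png

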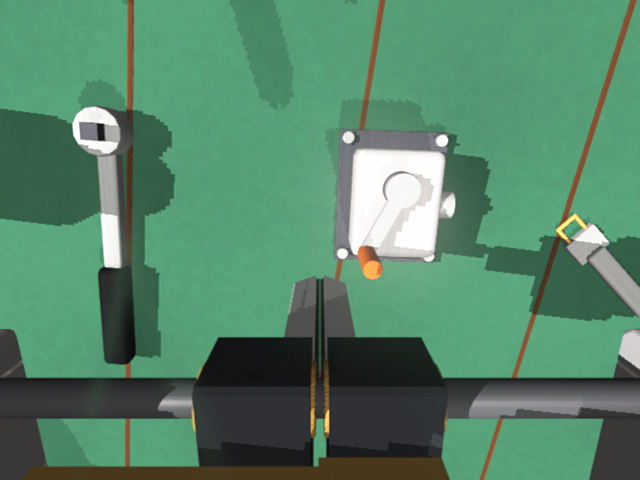

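The wrist view shows the peg at (370,262), right of the closed fingers at (320,290), and the housing square with the tool. The peg is at (0.525, -0.182), as expected. I'll descend and push.

Call:
jog_arm([
  {"gripper":0,"slide":[0,0,0.035],"spin":0},
  {"gripper":0,"slide":[0,0,0.053],"spin":0},
  {"gripper":0,"slide":[0,0,0.053],"spin":0},
  {"gripper":0,"slide":[0,0.012,0.053],"spin":0},
  {"gripper":0,"slide":[0,0.025,0.053],"spin":0},
  {"gripper":0,"slide":[0,0.038,0.053],"spin":0},
  {"gripper":0,"slide":[0,0.05,0.053],"spin":0},
  {"gripper":0,"slide":[0,0.05,0.053],"spin":0},
])

```text
time_s: 3.45
ee_pos: [0.5257, -0.2004, 0.2582]
eef_rot: [3.141, -0.002, 0.139]
force: [-1.9, 3.9, 2.7]
grip_width: 0.0003
grip_force: 1.9
```

Call:
jog_arm([
  {"gripper":0,"slide":[0,0.003,0],"spin":0},
  {"gripper":0,"slide":[0,0.005,0],"spin":0},
  {"gripper":0,"slide":[0,0.007,0],"spin":0},
  {"gripper":0,"slide":[0,0.007,0],"spin":0},
])

```text
time_s: 3.85
ee_pos: [0.5268, -0.2053, 0.2577]
eef_rot: [-3.142, -0.001, 0.141]
force: [2.0, 5.7, 0.9]
grip_width: 0.0001
grip_force: 2.7
```

```bash
python3 - <<'E'
from h import *
o=telemetry.get_obs();p,d=cams.camera("wrist");P=cloud("wrist",d,o)
h=cv2.cvtColor(p,cv2.COLOR_RGB2HSV);m=(h[...,1]>150)&(h[...,2]>90)&(h[...,0]>=6)&(h[...,0]<=16)&(P[...,2]>.04)&(P[...,2]<.1)
print(o["ee_pos"],o["force"]);Q=P[m];t=Q[Q[:,2]>.079];c=(t.max(0)+t.min(0))/2;print(c,len(t))
print(np.degrees(np.arctan2(c[1]+.196,c[0]-.57)))
E
```

```text
[ 0.52680404 -0.20531435  0.25774433] [1.9557009  5.69433661 0.94462895]
[ 0.52908586 -0.22451462  0.08162401] 402
-145.1258946953261
```

Call:
jog_arm([
  {"gripper":0,"slide":[0,0.003,0],"spin":0},
  {"gripper":0,"slide":[0,0.004,0],"spin":0},
  {"gripper":0,"slide":[0,0.004,0],"spin":0},
])

```text
time_s: 4.2
ee_pos: [0.5274, -0.2073, 0.2575]
eef_rot: [-3.137, 0.0, 0.142]
force: [0.3, 25.9, 7.1]
grip_width: 0.0004
grip_force: 12.8
```

Call:
jog_arm([
  {"gripper":0,"slide":[0,-0.02,0],"spin":0},
  {"gripper":0,"slide":[0,-0.045,0],"spin":0},
  {"gripper":0,"slide":[0,-0.066,0],"spin":0},
  {"gripper":0,"slide":[0,-0.066,0],"spin":0},
  {"gripper":0,"slide":[0,-0.066,-0.05],"spin":0},
  {"gripper":0,"slide":[0,-0.066,-0.1],"spin":0},
  {"gripper":0.094,"slide":[0,-0.066,-0.15],"spin":0},
  {"gripper":0.094,"slide":[0,-0.066,-0.15],"spin":0},
])

```text
time_s: 5.0
ee_pos: [0.5179, -0.1451, 0.4144]
eef_rot: [3.136, -0.01, 0.141]
force: [0.4, 0.0, -1.2]
grip_width: 0.013
grip_force: 0.0
```

```bash
python3 - <<'E'
from h import *
o=telemetry.get_obs();p,d=cams.camera("wrist");P=cloud("wrist",d,o)
h=cv2.cvtColor(p,cv2.COLOR_RGB2HSV);m=(h[...,1]>150)&(h[...,2]>90)&(h[...,0]>=6)&(h[...,0]<=16)&(P[...,2]>.04)&(P[...,2]<.1)
print(o["ee_pos"],o["force"]);Q=P[m];t=Q[Q[:,2]>.079];c=(t.max(0)+t.min(0))/2;print(c,len(t))
E
```

```text
[ 0.51793673 -0.14510059  0.41436076] [ 0.38157887  0.0409229  -1.18484828]
[ 0.52496005 -0.18264416  0.08108667] 76
```

Call:
jog_arm([
  {"gripper":0.094,"slide":[0.03,-0.339,0],"spin":0},
  {"gripper":0.094,"slide":[0.03,-0.339,0],"spin":0},
  {"gripper":0.094,"slide":[0.03,-0.339,0],"spin":0},
  {"gripper":0.094,"slide":[0.03,-0.339,0],"spin":0},
  {"gripper":0.094,"slide":[0.03,-0.339,0],"spin":0},
  {"gripper":0.094,"slide":[0.03,-0.339,0],"spin":0},
  {"gripper":0.094,"slide":[0.03,-0.339,0],"spin":0},
  {"gripper":0.094,"slide":[0.03,-0.339,0],"spin":0},
])

```text
time_s: 5.85
ee_pos: [0.4995, 0.1989, 0.4058]
eef_rot: [3.142, 0.002, 0.145]
force: [0.1, -0.8, 0.5]
grip_width: 0.0809
grip_force: 0.0
```

Call:
jog_arm([
  {"gripper":0.094,"slide":[0,0,0],"spin":0},
  {"gripper":0.094,"slide":[0,0,0],"spin":0},
  {"gripper":0.094,"slide":[0,0,0],"spin":0},
])

```text
time_s: 6.15
ee_pos: [0.5002, 0.1943, 0.4071]
eef_rot: [3.141, 0.0, 0.139]
force: [0.3, 0.2, 0.6]
grip_width: 0.0938
grip_force: 0.0
```

```bash
cat > capw.py <<'E'
from h import *
import sys
o=telemetry.get_obs();p,d=cams.camera("wrist");P=cloud("wrist",d,o)
h=cv2.cvtColor(p,cv2.COLOR_RGB2HSV);m=(h[...,1]>130)&(h[...,2]>70)&((h[...,0]<6)|(h[...,0]>174))&(P[...,2]>.1)
print(o["ee_pos"],o["eef_rot"],o["force"],o["grip_width"]);Q=P[m];zt=np.percentile(Q[:,2],90);t=Q[Q[:,2]>zt-.004]
print(len(Q),zt,cv2.minEnclosingCircle((t[:,:2]*1000).astype(np.float32)),(t.max(0)+t.min(0))/2,(Q.max(0)+Q.min(0))/2)
cv2.imwrite(f"pics/{sys.argv[1]}.png",p[...,::-1])
E
python3 capw.py w2
```

```text
[0.50021428 0.19430352 0.40712247] [3.14135346e+00 2.89907515e-04 1.39073033e-01] [0.29203821 0.23667128 0.64879634] 0.09375485036513938
5320 0.16724092122297463 ((546.491455078125, 195.12985229492188), 31.494937896728516) [0.54600115 0.19381191 0.27511517] [0.54600115 0.19395038 0.26719459]
```

View pics/w2.png

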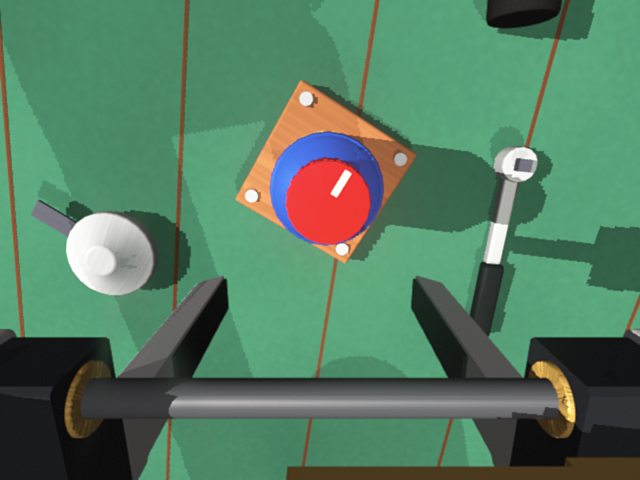

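The cap's top disc is at about (328,200). The fingers straddle it below at (220,290) and (425,290), with the jug block clear around it.

```bash
python3 - <<'E'
from h import *
o=telemetry.get_obs();p=cv2.imread("pics/w2.png");h=cv2.cvtColor(p,cv2.COLOR_BGR2HSV)
m=((h[...,1]>130)&(h[...,2]>70)&((h[...,0]<6)|(h[...,0]>174))).astype(np.uint8);m[250:]=0;m[:,:240]=0
m=cv2.morphologyEx(m,cv2.MORPH_CLOSE,np.ones((25,25)))
c=max(cv2.findContours(m,0,2)[0],key=cv2.contourArea);e=cv2.fitEllipse(c);print(e)
K,R,C=ext("wrist",o)
for z in(.1665,.155):
    for uv in [e[0]]:
        d=R@np.linalg.solve(K,[uv[0],uv[1],1]);print(C+d*(z-C[2])/d[2])
print(o["ee_pos"], e[1][0]/K[0,0]*(C[2]-.1665))
E
```

```text
((327.8868713378906, 200.8413543701172), (82.43717956542969, 84.3253402709961), 177.60951232910156)
[0.5411784  0.19412106 0.1665    ]
[0.5393324  0.19358754 0.155     ]
[0.50016648 0.1944077  0.40724178] 0.04806532048622821
```

Call:
jog_arm([
  {"gripper":0.094,"slide":[0.0393,0.0058,0],"spin":0},
  {"gripper":0.094,"slide":[0.0393,0.0058,0],"spin":0},
  {"gripper":0.094,"slide":[0.0393,0.0058,0.03],"spin":0},
  {"gripper":0.094,"slide":[0.0393,0.0058,0.06],"spin":0},
  {"gripper":0.094,"slide":[0.0393,0.0058,0.069],"spin":0},
  {"gripper":0.094,"slide":[0.0393,0.0058,0.069],"spin":0},
  {"gripper":0.06,"slide":[0.0393,0.0058,0.069],"spin":0},
  {"gripper":0.06,"slide":[0.0393,0.0058,0.069],"spin":0},
], squeeze=20)

```text
time_s: 7.0
ee_pos: [0.5397, 0.1953, 0.34]
eef_rot: [-3.141, -0.002, 0.141]
force: [0.2, -0.8, -1.4]
grip_width: 0.0816
grip_force: 0.0
```

Call:
jog_arm([
  {"gripper":0.03,"slide":[0,0,0],"spin":0},
  {"gripper":0.03,"slide":[0,0,0],"spin":0},
  {"gripper":0.03,"slide":[0,0,0],"spin":0},
  {"gripper":0.03,"slide":[0,0,0],"spin":0},
  {"gripper":0.03,"slide":[0,0,0],"spin":0},
  {"gripper":0.03,"slide":[0,0,0],"spin":0},
])

```text
time_s: 7.6
ee_pos: [0.5396, 0.1953, 0.3385]
eef_rot: [3.141, -0.0, 0.141]
force: [-0.5, -1.2, 1.0]
grip_width: 0.0503
grip_force: 20.0
```

Gripped well centred. Next I'll squeeze harder and press down 6 mm.

Call:
jog_arm([
  {"gripper":0.03,"slide":[0,0,0],"spin":0},
  {"gripper":0.03,"slide":[0,0,0.002],"spin":0},
  {"gripper":0.03,"slide":[0,0,0.004],"spin":0},
  {"gripper":0.03,"slide":[0,0,0.006],"spin":0},
  {"gripper":0.03,"slide":[0,0,0.006],"spin":0},
  {"gripper":0.03,"slide":[0,0,0.006],"spin":0},
], squeeze=45)

```text
time_s: 8.2
ee_pos: [0.5397, 0.1953, 0.333]
eef_rot: [-3.141, -0.001, 0.141]
force: [-2.3, -2.1, 8.8]
grip_width: 0.0494
grip_force: 45.0
```

Call:
jog_arm([
  {"gripper":0.03,"slide":[0,0,0],"spin":-0.14},
  {"gripper":0.03,"slide":[0,0,0],"spin":-0.28},
  {"gripper":0.03,"slide":[0,0,0],"spin":-0.42},
  {"gripper":0.03,"slide":[0,0,0],"spin":-0.56},
  {"gripper":0.03,"slide":[0,0,0],"spin":-0.7},
  {"gripper":0.03,"slide":[0,0,0],"spin":-0.84},
  {"gripper":0.03,"slide":[0,0,0],"spin":-0.98},
  {"gripper":0.03,"slide":[0,0,0],"spin":-1.1},
])

```text
time_s: 9.0
ee_pos: [0.5398, 0.1955, 0.3332]
eef_rot: [3.14, -0.001, 1.246]
force: [-0.1, -0.5, 8.9]
grip_width: 0.0497
grip_force: 45.0
```

Call:
jog_arm([
  {"gripper":0.03,"slide":[0,0,0],"spin":-0.1},
  {"gripper":0.03,"slide":[0,0,0],"spin":-0.1},
  {"gripper":0.03,"slide":[0,0,0],"spin":-0.1},
])

```text
time_s: 9.3
ee_pos: [0.5398, 0.1955, 0.3332]
eef_rot: [3.14, -0.001, 1.341]
force: [-0.2, 1.1, 8.4]
grip_width: 0.0495
grip_force: 45.0
```

```bash
python3 - <<'E'
from h import *
print(telemetry.get_obs())
p,_=cams.camera("top");q,_=cams.camera("wrist");cv2.imwrite("pics/t3.png",np.hstack([cv2.resize(p[190:330,160:320],(400,350)),cv2.resize(q,(400,350))])[...,::-1])
E
```

```text
{'time_s': 9.3, 'qpos': array([2.83636565e-01, 4.18567909e-01, 1.53260177e+00, 2.20341336e-04,
       1.18826413e+00, 5.13229386e-01]), 'joint_vel': array([ 1.19175950e-04, -3.99677276e-06, -2.80736847e-04,  1.52358921e-03,
       -4.10585921e-04,  5.19553369e-03]), 'tau': array([ -0.06704422, -53.1012404 , -30.01661539,   0.08050601,
        -0.05953459,  -0.12960325]), 'ee_pos': array([0.53976456, 0.19547752, 0.33322604]), 'eef_rot': array([ 3.13981240e+00, -1.23820812e-03,  1.34112258e+00]), 'force': array([-0.21523817,  1.05662253,  8.38843372]), 'moment': array([-0.04215324, -0.01699339,  0.07068924]), 'grip_force': 45.00313016586006, 'grip_width': 0.04945809641887172}
```

View pics/t3.png

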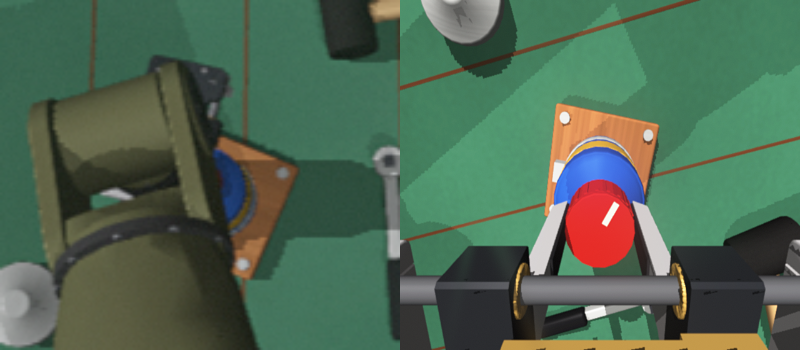

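The wrist half shows the cap's white line at (611,213) keeping its angle relative to the fingers, so the cap turned 1.2 rad with them. Time to lift.

Call:
jog_arm([
  {"gripper":0.03,"slide":[0,0,-0.005],"spin":0},
  {"gripper":0.03,"slide":[0,0,-0.015],"spin":0},
  {"gripper":0.03,"slide":[0,0,-0.03],"spin":0},
  {"gripper":0.03,"slide":[0,0,-0.045],"spin":0},
  {"gripper":0.03,"slide":[0,0,-0.06],"spin":0},
  {"gripper":0.03,"slide":[0,0,-0.075],"spin":0},
  {"gripper":0.03,"slide":[0,0,-0.085],"spin":0},
  {"gripper":0.03,"slide":[0,0,-0.085],"spin":0},
])

```text
time_s: 10.2
ee_pos: [0.5396, 0.1953, 0.4186]
eef_rot: [3.14, -0.001, 1.341]
force: [0.2, 0.2, -0.1]
grip_width: 0.0496
grip_force: 45.0
```

Call:
jog_arm([
  {"gripper":0.03,"slide":[0,0,0],"spin":0},
  {"gripper":0.03,"slide":[0,0,0],"spin":0},
  {"gripper":0.03,"slide":[0,0,0],"spin":0},
  {"gripper":0.03,"slide":[0,0,0],"spin":0},
  {"gripper":0.03,"slide":[0,0,0],"spin":0},
])

```text
time_s: 10.7
ee_pos: [0.5396, 0.1953, 0.4172]
eef_rot: [-3.141, 0.0, 1.341]
force: [0.6, -0.8, 0.5]
grip_width: 0.0497
grip_force: 45.0
```

```bash
python3 - <<'E'
from h import *
p,_=cams.camera("scene");q,_=cams.camera("wrist");cv2.imwrite("pics/s4.png",np.hstack([cv2.resize(p[130:270,240:400],(400,350)),cv2.resize(q,(400,350))])[...,::-1])
E
```

```text
(no output)
```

View pics/s4.png

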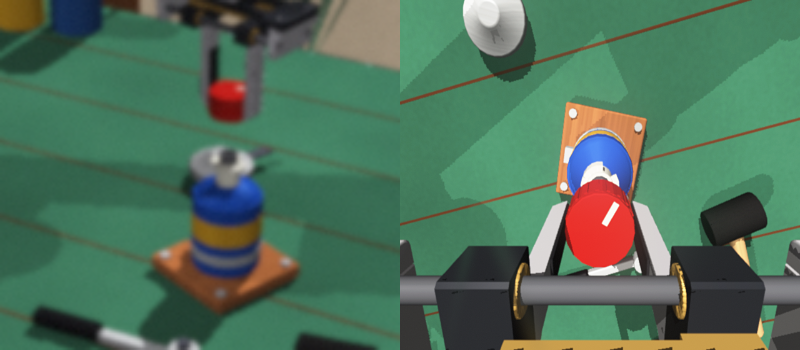

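The scene half shows the cap (230,100) held upright in the fingers, well above the open white neck (228,175). I'm handing the job in.

```bash
python3 -c "
from station import workorder;print(workorder.hand_in())"
```

```text
the job is handed in; nothing more can be done
None
```

I swung the counter lever to its stop and it sprang back, then pressed, twisted and lifted off the cap. It is held upright about 8 cm above the jug's mouth, and the job is handed in; no verdict was returned.

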